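# Swing the swivel vise to its angle stop and lock it

## Robot

A 6-joint arm with a two-finger parallel gripper is mounted at the origin on a cart in front of the work surface, level with it; the furniture and walls round the work are solid. World frame = base frame: x ahead of the robot, y to its left, z up, the work surface at z = 0. Lengths are in m, angles in rad, forces in N, time in s.
With the tool pointing down it reaches from about 0.3 to 0.875 m from the base axis. Payload 6.4 kg.
Tool frame: the origin (TCP) lies between the finger pads; the fingertips stand 11 mm ahead of it and the grasp point (between the pads) lies 8 mm behind it (ctrl.tcp_to_tips is the distance from the TCP to the fingertips, in m); x points along the fingers, z is the direction in which the jaws open and shut, and the axes are right-handed (so a half turn about x gives the same grasp; the last joint's range is limited). The gripper opens to 85 mm and grips with 20 to 120 N. Pads are 22 mm wide; open, the fingers measure 114 mm over their backs; the gripper's body (76 mm by 85 mm) begins 54 mm behind the grasp point. The pads swing forward as they close: fully open they stand 13 mm farther back than shut.
Start: joints at [-1.387, 0.181, 1.607, -0, 1.354, -0.206], TCP at [0.219, -0.532, 0.242] pointing down, gripper open.
Joint ranges: [-2.99, 2.99], [-0.89, 2.07], [0.3, 2.58], [-1.14, 4.28], [0, 2.63], [-3.12, 3.12]. Speed limits (rad/s): [2.57, 2.57, 3.01, 3.14, 3.14, 3.14].

## Interface

Orientations are given as a unit quaternion [w, x, y, z].
In Python, from bench import ctrl, eyes, hand_in gives the robot as it stands. The module is installed in compiled form; this text tells all that it offers.
- The arm moves only by the tool step_arm, never from a script. Its arguments are lists of equal length, an entry for each row: "xyz": the shift along the world's x, y, z in mm, a list of three; "spin": the turn about the world's z in rad; "fingers": the opening in per cent of the stroke, from 0 (shut) to 100 (fully open). A call has 1 to 10 rows; each row is the pose to reach, as a shift and turn from the pose commanded when the call began; what a row does not reach only later rows make up. A row lasts 1/10 s, in which the tool goes at most 50 mm and 8.59 degrees, less where a joint would pass 70% of its speed; a pose out of reach is approached as far as the arm can. A call with a gripper value outside its range is refused whole. The fingers move at their own pace and stop on an object; the grip force is fixed at half the most. Time passes only in rows, so rows that repeat a pose let the fingers close. It gives the time, the measured TCP pose, the force and the opening at its end, in the units of the state.
- ctrl.get_obs(): the state, without advancing time (a new reading comes with each control period).
- eyes.camera(name): name is "side" or "top" or "wrist"; returns the picture (400x640x3 uint8, red, green, blue); there is no depth.
- eyes.camera_model(name): a dict with "vertical_fov" (degrees; the focal length in pixels is half the picture's height over the tangent of half this angle, whatever the lens; pixels are square), "cx", "cy" (the principal point, pixels), "pose" (4x4, takes a point from camera to world coordinates); the wrist camera has in their place "tool_from_camera" (4x4, takes a point from camera to tool coordinates, whose origin is the TCP and whose axes are the tool frame's). Camera axes: x right, y up, looking along -z (the intrinsics and any distortion apply to the point x, -y, -z); pixel columns grow to the right and rows downward; lengths in m; the calibration is good to about 2 mm. A picture is of the moment at which its call begins: read the wrist's pose just before it. camera_model takes no time and is no camera call.
- hand_in(): hands the job in, once; it reports no verdict.
The state is a dict: "time_s": time; "q": joint angles; "dq": joint speeds; "joint_efforts": joint torques, N m; "eef_pos": TCP position; "eef_rot": TCP orientation; "wrist_force": force on the tool from outside, world axes, zero at the start; "torque": the same for the moment, N m; "opening": opening from 0.0 (shut) to 1.0 (fully open).
Only numpy, scipy, OpenCV 4.12 (cv2) and the standard library are available. Lean on these libraries where they do the work, as an engineer would, in place of code of your own. Each camera call takes 0.05 s, during which the arm holds its last target.

## Task

Loosen the clamp crank on the swivel vise's base, swing the vise counter-clockwise (seen from above) until the turntable's lug rests lightly against the angle stop, without pushing the stop out of its setting. Then turn the crank clockwise until the clamp is snug (about 11 N of push at the crank's grip, no heavy forcing) with the lug still at the stop, let go, and leave the loose parts nearby where they are.

Things in the scene. Friction and masses are not known exactly. Their poses are not given: they have to be found in the camera images.
- swivel_base: Round grey cast base, diameter 168 mm, top face 22 mm above the worktop, fixed to the bench. Origin: centre of its underside, on the vertical swivel axis; z up. In its frame the unswung vise lies along x, its tall fixed jaw towards -x; a boss at (-50, 115) mm carries the clamp crank; an unnumbered scale is engraved on the -y side of the rim.
- swivel_head: Steel turntable, diameter 116 mm, with a small vise (146 long, 50 wide) bolted on top; they swing as one. Origin on the swivel axis, 23 mm above the worktop; z up, x along the vise to its screw end. Starts locked (resists over 1.5 N m), within 0.1 rad of the base's axes. Unlocked it swings stiffly, dry friction 0.3 N m (4.5 N at 67 mm from the axis), and stays where left.
- vise_jaw (a point): Centre of the vise's tall fixed jaw, a block 24 (x) x 50 (y) x 52 mm tall with vertical sides, from 35 to 87 mm above the worktop, at x = -60 mm in the head's frame. Axes as the head. Pushing its +y side (25 mm from this point) towards the head's -y swings the vise counter-clockwise. The lower vise body beside it is also 50 mm wide.
- lug (a point): Middle of the leading face of the turntable's lug (12 mm wide, 24 to 34 mm above the worktop, reaching 76 mm from the swivel axis on the head's -y side). The face looks to the head's +x; this point is 66 mm from the swivel axis, 29 mm above the worktop. Axes as the head.
- angle_stop: Dark steel block 14 wide, 22 long, 12 mm tall on the base's rim, 70 mm from the swivel axis, counter-clockwise ahead of the lug. Origin on the swivel axis, 22 mm above the worktop; when the lug rests on it, its x axis is parallel to the head's. At the start 0.35 to 0.95 rad ahead. Held by friction only: slips when the lug presses with 13 N (18 N in all at the vise jaw, 67 mm out).
- stop_face_mid (a point): Middle of the stop's thin rubber face, which the lug is to meet; 66 mm from the swivel axis, 29 mm above the worktop.
- crank_grip (a point): Centre of the clamp crank's upright black handle: a round post, diameter 18 mm, from 44 to 86 mm above the worktop (this point at 65), 75 mm from the crank's vertical axis. Starts tight. Counter-clockwise from above loosens: slack within 0.4 rad, turns on to 1.4 rad. Clockwise tightens, up to 1.3 rad past the start.
- crank_axis (a point): Point on the crank's vertical axis at the height of crank_grip (65 mm above the worktop).
- clamp_crank: The crank as a whole. Slack it drags with dry friction, 5.3 N at the handle (6 to 7 N if pinched), and stays where left. Past the bite the push at the handle rises by about 20 N per rad: 3 to 6 N above the slack drag is snug, 9 N above it overtightened. The brake ring is unevenly worn, so the bite comes at another crank angle than at the start and has to be felt.
- clamp_shoe: Brake shoe inside the base (not visible), which the crank raises against the turntable's underside, 4 mm per rad of clockwise turn.
- collet: Bystander: steel spring collet, diameter 28 mm, 36 mm tall, standing on the worktop. Origin: centre of its underside.
- coupling: Bystander: threaded coupling, 30 mm across, 56 mm tall, standing on the worktop. Origin: centre of its underside.
- setting_ring: Bystander: plain steel ring, diameter 45 mm, 12 mm high, lying on the worktop. Origin: centre of its underside.

How it is judged:
On the way, in this order (a step that is already met when the one before it is completed fails the run):
1. the crank is turned back and the brake shoe no longer presses on the turntable (contact force between clamp_shoe and swivel_head below 0.5 N and distance of crank_grip from where it was at the start of the episode above 0.012 m), for 0.2 s.
2. the vise is swung until the lug bears on the stop (contact force between swivel_head and angle_stop above 1 N and angle between the x axis of swivel_head and the x axis of angle_stop, either way round below 0.035 rad), for 0.1 s.
At the end, for the whole second after the job is handed in: The vise stands at the stop (turntable within 0.035 rad of touching the stop, stop within 3 mm of where it was set), the clamp presses on the turntable with more than 30 N (crank snug), and nothing moves (angle between the x axis of swivel_head and the x axis of angle_stop, either way round below 0.035 rad and distance of stop_face_mid from where it was at the start of the episode below 0.003 m and contact force between clamp_shoe and swivel_head above 30 N and angular speed of swivel_head below 0.05 rad/s).
It fails at once if the angle stop is pushed more than 3 mm out of its setting (distance of stop_face_mid from where it was at the start of the episode above 0.003 m).
It fails at once if the clamp is overtightened (shoe force over 180 N, about 15 N at the crank handle) (contact force between clamp_shoe and swivel_head above 180 N).
It fails at once if a bystander is moved more than 15 mm (distance of any of collet, coupling, setting_ring from where it was at the start of the episode above 0.015 m).
It also fails if it takes over 72 s, if anything falls off the work surface, if the arm or the gripper's body presses on something with over 40 N, if the wrist force passes 120 N, or if a joint passes its speed limit or range.

## Working session

There is one attempt and no reset: what is moved stays moved. The work goes in short steps, Python scripts to look and compute and a tool call to move; the robot and the scene stay as the last step left them, time stands still between calls to the robot, and variables do not carry over. Pictures are saved under pics/ and viewed, and the job is handed in when it is done.

Besides the shell and the picture viewer there is one more tool, called after "Request:" in YAML: its name, and indented under it one key for each argument. step_arm: Moves the arm, as the interface text tells. Its arguments: {"type":"object","properties":{"xyz":{"type":"array"},"spin":{"type":"array"},"fingers":{"type":"array"}},"required":["xyz","spin","fingers"]}

```bash
mkdir -p pics; ls
cat > look.py <<'E'
from bench import ctrl, eyes, hand_in
import cv2, numpy as np
E
python3 - <<'E'
from look import *
np.set_printoptions(precision=4,suppress=True)
o=ctrl.get_obs();print(o)
for n in ["side","top","wrist"]:
    m=eyes.camera_model(n);print(n,m)
for n in ["side","top"]:
    im=eyes.camera(n);cv2.imwrite(f"pics/{n}0.png",im[:,:,::-1])
print(ctrl.tcp_to_tips)
E
```

```text
pics
{'time_s': 0.0, 'q': array([-1.3873,  0.1815,  1.608 , -0.    ,  1.3538, -0.2063]), 'dq': array([ 0.0001, -0.0005,  0.0008,  0.0016,  0.0015, -0.0005]), 'joint_efforts': array([  0.0011, -44.4865, -35.1339,  -0.0003,   0.0091,  -0.    ]), 'eef_pos': array([ 0.2184, -0.5313,  0.2414]), 'eef_rot': array([ 0.5869,  0.3941,  0.5878, -0.3933]), 'wrist_force': array([-0.0542,  0.727 , -0.282 ]), 'torque': array([-0.0214, -0.0534, -0.001 ]), 'opening': 0.9954945159194564}
side {'vertical_fov': 43.60775871456751, 'cx': 318.095586540608, 'cy': 201.72090561229263, 'pose': array([[ 0.9989,  0.0248, -0.039 ,  0.5451],
       [-0.0461,  0.4753, -0.8786, -0.8895],
       [-0.0032,  0.8795,  0.4759,  0.5368],
       [ 0.    ,  0.    ,  0.    ,  1.    ]])}
top {'vertical_fov': 47.85918704055189, 'cx': 317.63093207104527, 'cy': 196.2763128801718, 'pose': array([[-0.0215,  0.9945, -0.1025,  0.4552],
       [-0.9992, -0.018 ,  0.0348,  0.0055],
       [ 0.0327,  0.1031,  0.9941,  1.0179],
       [ 0.    ,  0.    ,  0.    ,  1.    ]])}
wrist {'vertical_fov': 71.68931489774637, 'cx': 322.33835149389074, 'cy': 194.64730011111646, 'tool_from_camera': array([[-0.    ,  0.2856, -0.9584, -0.131 ],
       [ 0.0002,  0.9584,  0.2856,  0.072 ],
       [ 1.    , -0.0002, -0.0001,  0.0012],
       [ 0.    ,  0.    ,  0.    ,  1.    ]])}
0.011
```

View pics/side0.png

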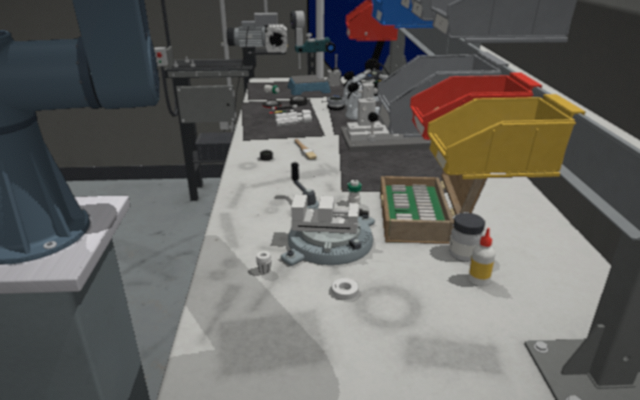

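View pics/top0.png

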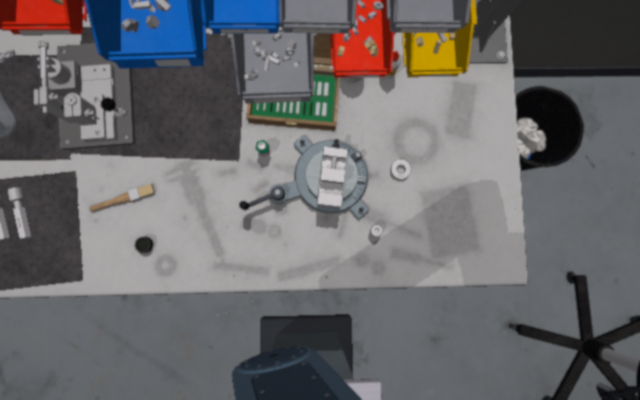

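Run:
```python
import cv2
t=cv2.imread("pics/top0.png");s=cv2.imread("pics/side0.png")
cv2.imwrite("pics/tz.png",cv2.resize(t[125:245,230:420],None,fx=4.2,fy=4.2,interpolation=cv2.INTER_CUBIC))
cv2.imwrite("pics/sz.png",cv2.resize(s[150:310,230:420],None,fx=3.7,fy=3.7,interpolation=cv2.INTER_CUBIC))
```

```text
(no output)
```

View pics/tz.png

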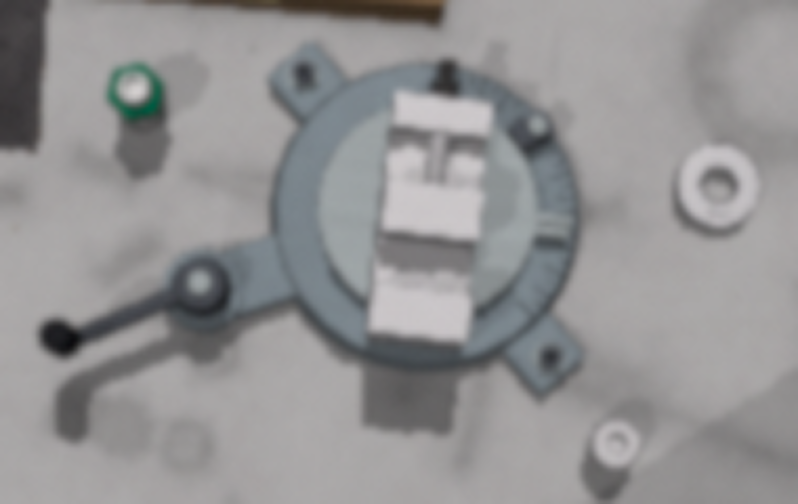

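View pics/sz.png

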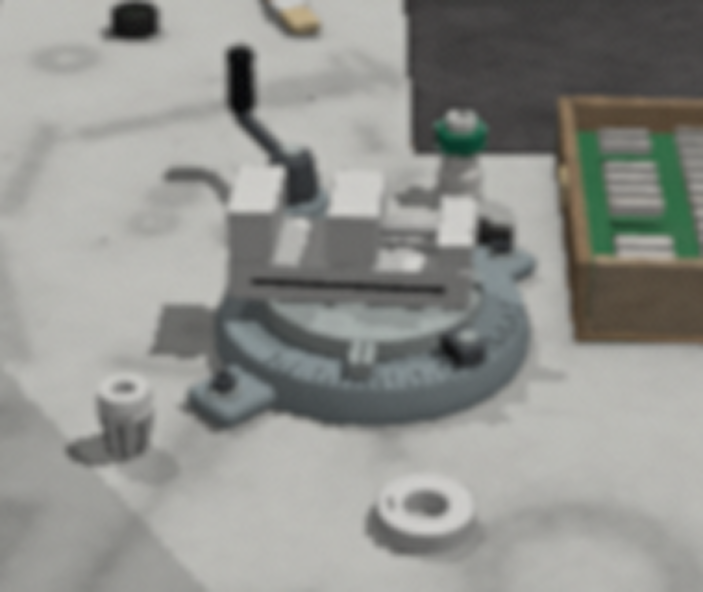

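```bash
cat >> look.py <<'E'
def ray(n,u,v,m=None):
    m=m or eyes.camera_model(n)
    f=200/np.tan(np.radians(m["vertical_fov"])/2)
    d=np.array([(u-m["cx"])/f,-(v-m["cy"])/f,-1.])
    P=m["pose"];return P[:3,3],P[:3,:3]@d
def onz(n,u,v,z,m=None):
    p,d=ray(n,u,v,m);return p+d*(z-p[2])/d[2]
def tri(a,b):
    A=np.zeros((3,3));y=np.zeros(3);L=[]
    for p,d in (a,b):
        d=d/np.linalg.norm(d);M=np.eye(3)-np.outer(d,d);A+=M;y+=M@p;L.append((p,M))
    x=np.linalg.solve(A,y);return x,[np.linalg.norm(M@(x-p)) for p,M in L]
E
python3 - <<'E'
from look import *
np.set_printoptions(precision=4,suppress=True)
t=cv2.imread("pics/top0.png");s=cv2.imread("pics/side0.png")
tc=lambda u,v:(230+u/4.2-.38,125+v/4.2-.38); sc=lambda u,v:(230+u/3.7-.37,150+v/3.7-.37)
# black handle mask
for n,im,roi in(("top",t,(230,190,262,215)),("side",s,(285,158,305,183))):
    x0,y0,x1,y1=roi;g=im[y0:y1,x0:x1].max(2);m=g<50
    ys,xs=np.nonzero(m);print(n,xs.min()+x0,xs.max()+x0,ys.min()+y0,ys.max()+y0,xs.mean()+x0,ys.mean()+y0,m.sum())
print("handle top z86",onz("top",*tc(55,337),.086),"z65",onz("top",*tc(58,337),.065))
print("side handle top z86",onz("side",*sc(240,52),.086), "bottom", onz("side",*sc(241,105),.044))
print("hub",[onz("top",*tc(200,283),z)for z in(.04,.065)])
# base ring blue-grey
hsv=cv2.cvtColor(t,cv2.COLOR_BGR2HSV);m=((hsv[...,1]>40)&(hsv[...,0]>85)&(hsv[...,0]<125)).astype(np.uint8)*255
m[:125]=0;m[245:]=0;m[:,:265]=0;m[:,400:]=0
cv2.imwrite("pics/m.png",cv2.resize(m[125:245,230:420],None,fx=4,fy=4))
for nm,pts in dict(rim=[(272,215),(580,215),(305,310),(575,260),(300,140),(400,365),(380,70),(520,90)]).items():
    P=np.array([onz("top",*tc(*p),.022)[:2] for p in pts]);print(P)
    A=np.c_[2*P,np.ones(len(P))];c=np.linalg.lstsq(A,(P**2).sum(1),rcond=None)[0];print(c[:2],np.sqrt(c[2]+c[:2]@c[:2]))
for nm,pts in dict(jaw=[(372,270),(473,277),(468,343),(368,332)],top2=[(395,92),(493,103)]).items():
    print(nm,np.array([onz("top",*tc(*p),.087) for p in pts]))
print("lug",onz("top",*tc(552,228),.034),"stop",onz("top",*tc(531,130),.034),"stopside",onz("side",*sc(465,342),.034),"lugside",onz("side",*sc(362,352),.034))
for nm,p,z in(("collet",(615,445),.036),("coup",(133,92),.056),("ring",(718,188),.012)): print(nm,onz("top",*tc(*p),z))
E
```

```text
top 241 249 202 208 244.3953488372093 205.0 43
side 292 297 164 181 294.44086021505376 171.8709677419355 93
handle top z86 [0.5362 0.1281 0.086 ] z65 [0.538  0.1293 0.065 ]
side handle top z86 [0.5382 0.1215 0.086 ] bottom [0.5378 0.136  0.044 ]
hub [array([0.5669, 0.0592, 0.04  ]), array([0.5641, 0.0578, 0.065 ])]
[[ 0.6046  0.0216]
 [ 0.6019 -0.1426]
 [ 0.5536  0.005 ]
 [ 0.5778 -0.1391]
 [ 0.6448  0.006 ]
 [ 0.5236 -0.0446]
 [ 0.6822 -0.0375]
 [ 0.6702 -0.1125]]
[ 0.6035 -0.0616] 0.08202425081255421
jaw [[ 0.5665 -0.0285  0.087 ]
 [ 0.5621 -0.0786  0.087 ]
 [ 0.5294 -0.0752  0.087 ]
 [ 0.5357 -0.0259  0.087 ]]
top2 [[ 0.656  -0.042   0.087 ]
 [ 0.6497 -0.091   0.087 ]]
lug [ 0.5935 -0.1258  0.034 ] stop [ 0.646  -0.1163  0.034 ] stopside [ 0.6474 -0.1205  0.034 ] lugside [ 0.5958 -0.1269  0.034 ]
collet [ 0.4788 -0.1548  0.036 ]
coup [0.6647 0.0915 0.056 ]
ring [ 0.6169 -0.2195  0.012 ]
```

View pics/m.png

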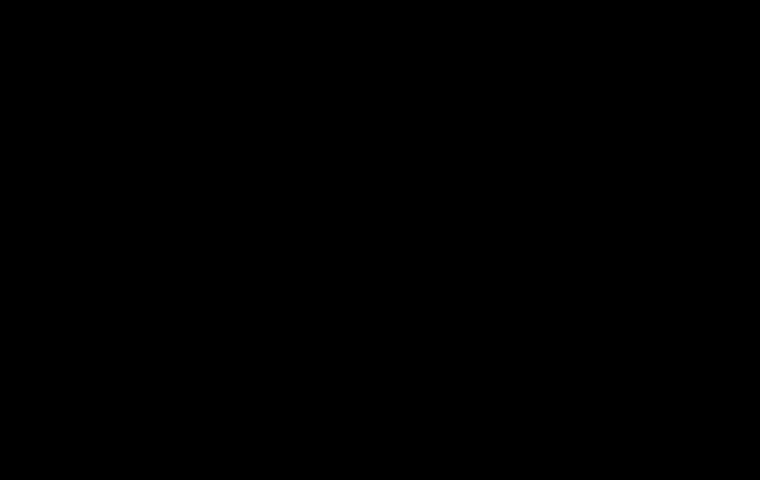

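```bash
cat >> look.py <<'E'
from scipy.spatial.transform import Rotation as R
def rot(o): 
    q=o["eef_rot"];return R.from_quat([q[1],q[2],q[3],q[0]]).as_matrix()
def wmodel(o):
    m=dict(eyes.camera_model("wrist"));T=np.eye(4);T[:3,:3]=rot(o);T[:3,3]=o["eef_pos"]
    m["pose"]=T@m["tool_from_camera"];return m
def st():
    o=ctrl.get_obs();M=rot(o);print("t",o["time_s"],"pos",o["eef_pos"].round(4),"jawaz",np.degrees(np.arctan2(M[1,2],M[0,2])).round(1),"camaz",np.degrees(np.arctan2(M[1,1],M[0,1])).round(1),"F",o["wrist_force"].round(2),"q",o["q"].round(2),"op",round(o["opening"],3));return o
E
python3 -c "
from look import *
o=st();print(rot(o))"
```

```text
t 0.1 pos [ 0.2184 -0.5314  0.2415] jawaz -67.7 camaz 22.3 F [-0.19 -0.22  0.1 ] q [-1.39  0.18  1.61  0.    1.35 -0.21] op 1.004
[[-2.69129469e-04  9.24979737e-01  3.80016333e-01]
 [ 1.47572501e-03  3.80016300e-01 -9.24978613e-01]
 [-9.99998875e-01  3.11860604e-04 -1.46728932e-03]]
```

Request:
step_arm:
  xyz:
    - [200,400,0]
    - [200,400,0]
    - [200,400,0]
    - [200,400,0]
    - [200,400,0]
    - [200,400,0]
    - [200,400,0]
    - [200,400,0]
    - [200,400,0]
    - [200,400,0]
  spin: [0.15,0.3,0.45,0.6,0.75,0.9,0.9,0.9,0.9,0.9]
  fingers: [40,40,40,40,40,40,40,40,40,40]

```text
time_s: 1.1
eef_pos: [0.4198, -0.1268, 0.2421]
eef_rot: [0.701, 0.097, 0.7, -0.096]
wrist_force: [-1.7, -0.4, 0.0]
opening: 0.403
```

Request:
step_arm:
  xyz:
    - [119,258,0]
    - [119,258,0]
    - [119,258,0]
    - [119,258,0]
    - [119,258,0]
    - [119,258,0]
    - [119,258,0]
    - [119,258,0]
  spin: [0.15,0.3,0.45,0.6,0.67,0.67,0.67,0.67]
  fingers: [40,40,40,40,40,40,40,40]

```text
time_s: 1.9
eef_pos: [0.5372, 0.1258, 0.2415]
eef_rot: [0.693, -0.137, 0.694, 0.137]
wrist_force: [-0.9, -0.2, 0.3]
opening: 0.4
```

Run:
```python
from look import *
o=st();im=eyes.camera("wrist");cv2.imwrite("pics/w1.png",im[:,:,::-1])
m=wmodel(o);np.save("w1.npy",m["pose"])
P=np.linalg.inv(m["pose"]);f=200/np.tan(np.radians(m["vertical_fov"])/2)
for p in([.538,.127,.086],[.565,.058,.05]):
    c=P@np.r_[p,1];print(m["cx"]+f*c[0]/-c[2],m["cy"]-f*c[1]/-c[2])
```

```text
t 1.9 pos [0.5372 0.1258 0.2415] jawaz 22.4 camaz 112.4 F [-0.9 -0.2  0.3] q [ 0.02  0.13  1.67 -0.    1.35 -0.37] op 0.4
324.33599460923114 181.45396358611762
323.0499891561436 231.51483212553796
```

View pics/w1.png

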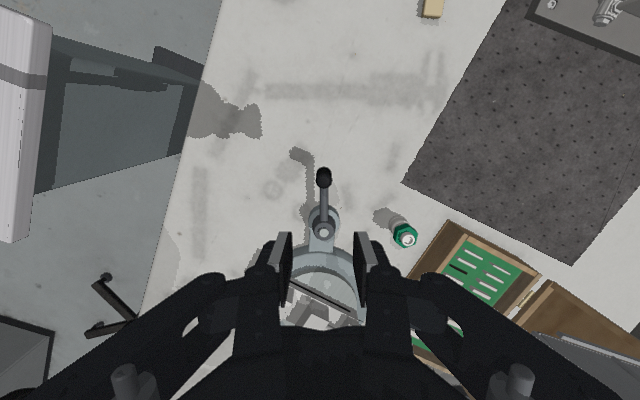

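Run:
```python
from look import *
im=cv2.imread("pics/w1.png");c=im[155:255,270:380];cv2.imwrite("pics/w1z.png",cv2.resize(c,None,fx=6,fy=6,interpolation=cv2.INTER_CUBIC))
```

```text
(no output)
```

View pics/w1z.png

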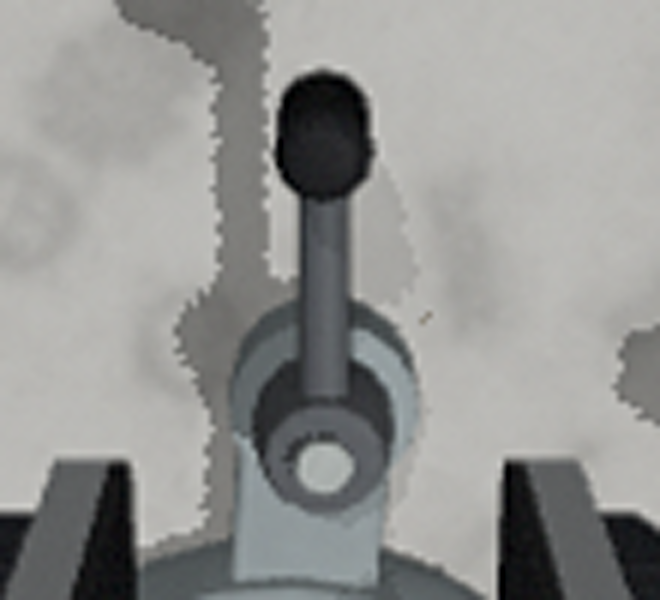

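Run:
```python
from look import *
m=dict(eyes.camera_model("wrist"));m["pose"]=np.load("w1.npy")
h=onz("w",324,180.3,.086,m);print(h)
for z in(.05,.055,.06):
    a=onz("w",324.2,233,z,m);d=(h-a)[:2];print(a,np.linalg.norm(d)*1e3,np.degrees(np.arctan2(d[1],d[0])))
```

```text
[0.53718667 0.12803045 0.086     ]
[0.56712806 0.05666455 0.05      ] 77.39237160082453 112.76036595496937
[0.56623639 0.05875946 0.055     ] 75.11562260575973 112.75139349176872
[0.56534472 0.06085437 0.06      ] 72.8388755679314 112.74186011826237
```

Request:
step_arm:
  xyz:
    - [0,2,-50]
    - [0,2,-100]
    - [0,2,-145]
    - [0,2,-170]
    - [0,2,-178]
    - [0,2,-178]
    - [0,2,-178]
  spin: [0,0,0,0,0,0,0]
  fingers: [40,40,40,40,40,40,32]

```text
time_s: 2.65
eef_pos: [0.5389, 0.1274, 0.066]
eef_rot: [0.695, -0.136, 0.693, 0.136]
wrist_force: [0.7, -0.9, 1.5]
opening: 0.318
```

Run:
```python
from look import *
o=st()
# arc plan: offsets from handle start
A=np.array([.5661,.0585]);h=np.array([.5372,.1277]);a0=np.arctan2(*(h-A)[::-1]);r=75
for t in np.arange(0,1.01,.1):
    print(round(t,2),(r*(np.array([np.cos(a0+t),np.sin(a0+t)])-np.array([np.cos(a0),np.sin(a0)]))).round(1))
```

```text
t 2.65 pos [0.5389 0.1274 0.066 ] jawaz 22.2 camaz 112.2 F [ 0.75 -0.89  1.5 ] q [ 0.02  0.36  1.78 -0.    1.   -0.37] op 0.318
0.0 [0. 0.]
0.1 [-6.8 -3.2]
0.2 [-13.2  -7.1]
0.3 [-19.2 -11.6]
0.4 [-24.7 -16.7]
0.5 [-29.6 -22.3]
0.6 [-34.  -28.4]
0.7 [-37.8 -34.9]
0.8 [-40.9 -41.7]
0.9 [-43.3 -48.8]
1.0 [-44.9 -56.1]
```

Request:
step_arm:
  xyz:
    - [-7,-3,0]
    - [-13,-7,0]
    - [-19,-12,0]
    - [-25,-17,0]
    - [-30,-22,0]
    - [-34,-28,0]
    - [-38,-35,0]
    - [-41,-42,0]
    - [-41,-42,0]
    - [-41,-42,0]
  spin: [0.1,0.2,0.3,0.4,0.5,0.6,0.7,0.8,0.8,0.8]
  fingers: [32,32,32,32,32,32,32,32,32,32]

```text
time_s: 3.65
eef_pos: [0.4981, 0.086, 0.0661]
eef_rot: [0.587, -0.396, 0.585, 0.394]
wrist_force: [-0.3, 0.4, 0.4]
opening: 0.324
```

Run:
```python
from look import *
o=st();im=eyes.camera("wrist");cv2.imwrite("pics/w2.png",im[:,:,::-1])
```

```text
t 3.65 pos [0.4981 0.086  0.0661] jawaz 68.0 camaz 158.0 F [-0.31  0.39  0.36] q [-0.06  0.27  1.91 -0.    0.96 -1.25] op 0.324
```

View pics/w2.png

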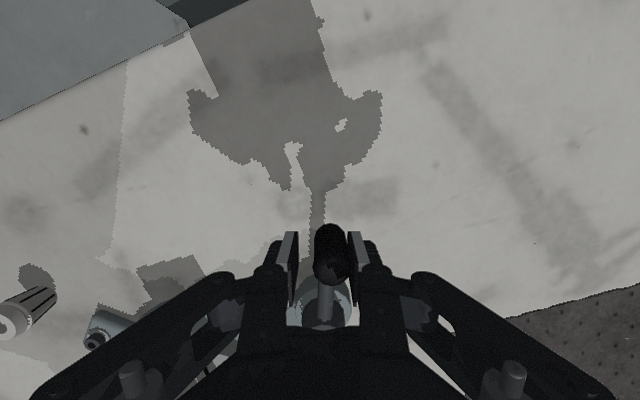

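Request:
step_arm:
  xyz:
    - [0,0,40]
    - [0,0,80]
    - [20,-30,90]
    - [40,-60,90]
    - [54,-90,90]
    - [54,-90,90]
    - [54,-90,90]
    - [54,-90,90]
    - [54,-90,90]
    - [54,-90,90]
  spin: [0,0,-0.15,-0.3,-0.45,-0.6,-0.75,-0.9,-1.05,-1.2]
  fingers: [40,40,40,30,20,10,0,0,0,0]

```text
time_s: 4.7
eef_pos: [0.5509, -0.0042, 0.1547]
eef_rot: [0.707, 0.006, 0.707, -0.007]
wrist_force: [0.3, 0.5, -0.0]
opening: 0.001
```

Run:
```python
from look import *
o=st();im=eyes.camera("top");cv2.imwrite("pics/t2.png",cv2.resize(im[125:245,230:420,::-1],None,fx=4.2,fy=4.2,interpolation=cv2.INTER_CUBIC))
im=eyes.camera("wrist");cv2.imwrite("pics/w3.png",im[:,:,::-1]);np.save("w3.npy",wmodel(o)["pose"])
```

```text
t 4.7 pos [ 0.5509 -0.0042  0.1547] jawaz -1.1 camaz 88.9 F [ 0.3   0.52 -0.05] q [-0.22  0.22  1.75 -0.    1.17 -0.2 ] op 0.001
```

View pics/t2.png

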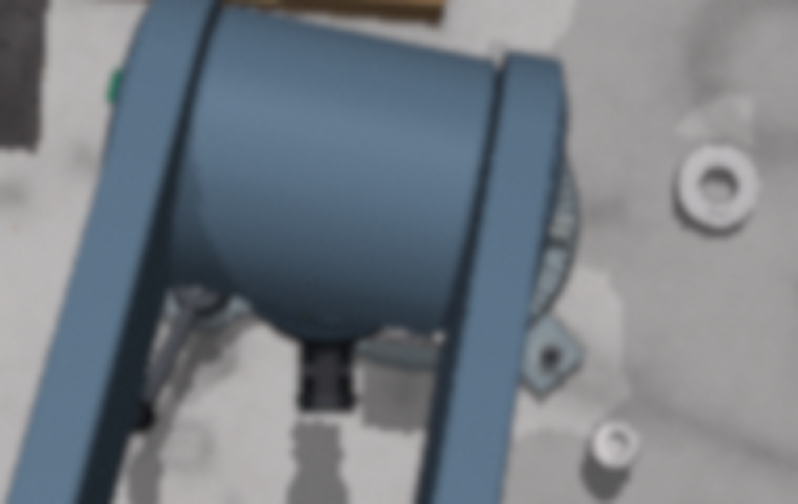

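View pics/w3.png

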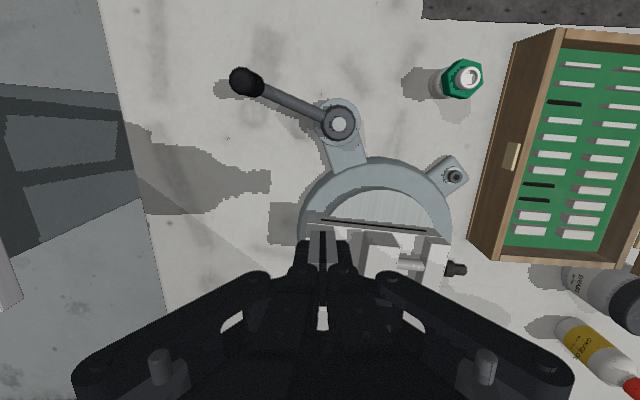

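Request:
step_arm:
  xyz:
    - [0,0,-40]
    - [0,0,-80]
    - [0,0,-96]
    - [0,0,-96]
    - [0,0,-96]
  spin: [-0.11,-0.11,-0.11,-0.11,-0.11]
  fingers: [0,0,0,0,0]

```text
time_s: 5.3
eef_pos: [0.551, -0.004, 0.0588]
eef_rot: [0.706, 0.042, 0.706, -0.042]
wrist_force: [0.5, -0.8, 1.0]
opening: 0.003
```

Run:
```python
from look import *
o=st();im=eyes.camera("side");cv2.imwrite("pics/s3.png",cv2.resize(im[120:300,220:430,::-1],None,fx=3.3,fy=3.3,interpolation=cv2.INTER_CUBIC))
# plan: contact face at distance 36 perpendicular; TCP head coords (-60,36), swing th from yaw0
C=np.array([603.5,-61.6]);y0=np.radians(-7.4)
f=lambda th,b=36:C+np.array([[np.cos(y0+th),-np.sin(y0+th)],[np.sin(y0+th),np.cos(y0+th)]])@np.array([-60,b])
p0=o["eef_pos"][:2]*1e3
for th in np.arange(0,.85,.1): print(round(th,2),(f(th)-p0).round(1))
```

```text
t 5.3 pos [ 0.551  -0.004   0.0588] jawaz -6.8 camaz 83.2 F [ 0.55 -0.82  0.98] q [-0.22  0.37  1.79 -0.    0.98 -0.1 ] op 0.003
0.0 [ -2.4 -14.2]
0.1 [ -6.5 -19.9]
0.2 [ -9.9 -25.9]
0.3 [-12.8 -32.3]
0.4 [-15. -39.]
0.5 [-16.5 -45.8]
0.6 [-17.3 -52.7]
0.7 [-17.5 -59.7]
0.8 [-16.9 -66.7]
```

View pics/s3.png

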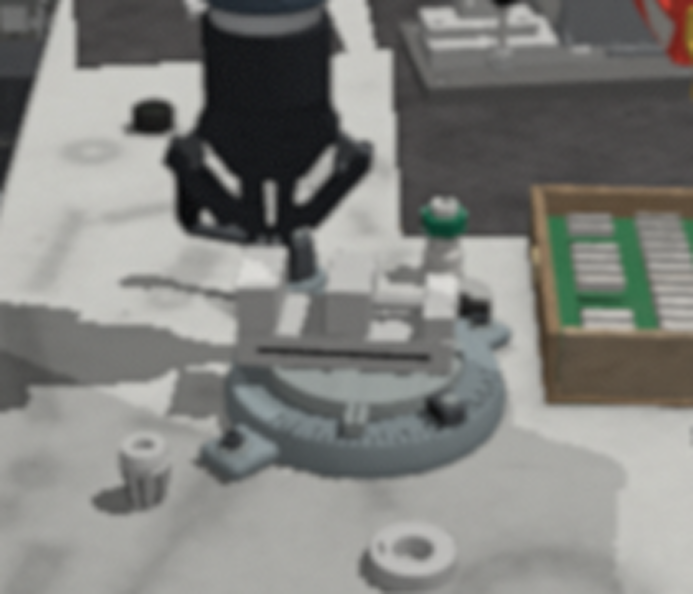

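Request:
step_arm:
  xyz:
    - [-1,-8,0]
    - [-2,-13,0]
    - [-4,-17,0]
    - [-6,-20,0]
    - [-8,-23,0]
    - [-10,-26,0]
    - [-11,-29,0]
    - [-13,-32,0]
  spin: [0,0,0.05,0.1,0.15,0.2,0.25,0.3]
  fingers: [0,0,0,0,0,0,0,0]

```text
time_s: 6.15
eef_pos: [0.5386, -0.0359, 0.0596]
eef_rot: [0.705, -0.064, 0.703, 0.064]
wrist_force: [0.9, 3.9, 1.0]
opening: 0.002
```

Run:
```python
from look import *
o=st();im=eyes.camera("side");cv2.imwrite("pics/s4.png",cv2.resize(im[120:300,220:430,::-1],None,fx=3.3,fy=3.3,interpolation=cv2.INTER_CUBIC))
```

```text
t 6.15 pos [ 0.5386 -0.0359  0.0596] jawaz 10.4 camaz 100.4 F [0.86 3.89 0.99] q [-0.29  0.34  1.82  0.    0.97 -0.47] op 0.002
```

View pics/s4.png

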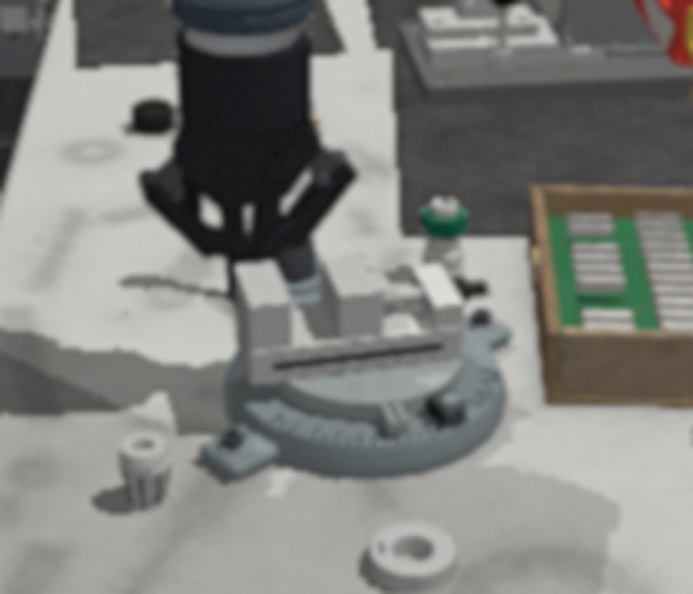

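Run:
```python
from look import *
C=np.array([.6035,-.0616])
for nm,p in(("lug",(395,411)),("lugfront",(408,408)),("stop",(447,402)),("stopL",(430,404))):
    q=onz("side",220+p[0]/3.3-.35,120+p[1]/3.3-.35,.034)[:2];d=q-C;print(nm,q,np.hypot(*d),np.degrees(np.arctan2(d[1],d[0])))
```

```text
lug [ 0.61754489 -0.12609388] 0.06600544521036615 -77.71446353610213
lugfront [ 0.62499967 -0.12344768] 0.0654780254610392 -70.83138026653081
stop [ 0.64728086 -0.11847993] 0.07177805872742647 -52.41428185064301
stopL [ 0.63760122 -0.12002843] 0.06765185881819477 -59.73041741037716
```

Request:
step_arm:
  xyz:
    - [-1,-3.5,0]
    - [-2,-7,0]
    - [-2.5,-9,0]
    - [-2.5,-9,0]
  spin: [0.05,0.1,0.13,0.13]
  fingers: [0,0,0,0]

```text
time_s: 6.6
eef_pos: [0.5357, -0.0452, 0.0594]
eef_rot: [0.699, -0.109, 0.698, 0.108]
wrist_force: [-1.5, 3.1, 4.2]
opening: -0.002
```

Run:
```python
from look import *
o=st();im=eyes.camera("side");cv2.imwrite("pics/s5.png",cv2.resize(im[200:280,280:390,::-1],None,fx=7,fy=7,interpolation=cv2.INTER_CUBIC))
```

```text
t 6.6 pos [ 0.5357 -0.0452  0.0594] jawaz 17.7 camaz 107.7 F [-1.51  3.14  4.25] q [-0.31  0.34  1.83  0.    0.97 -0.61] op -0.002
```

View pics/s5.png

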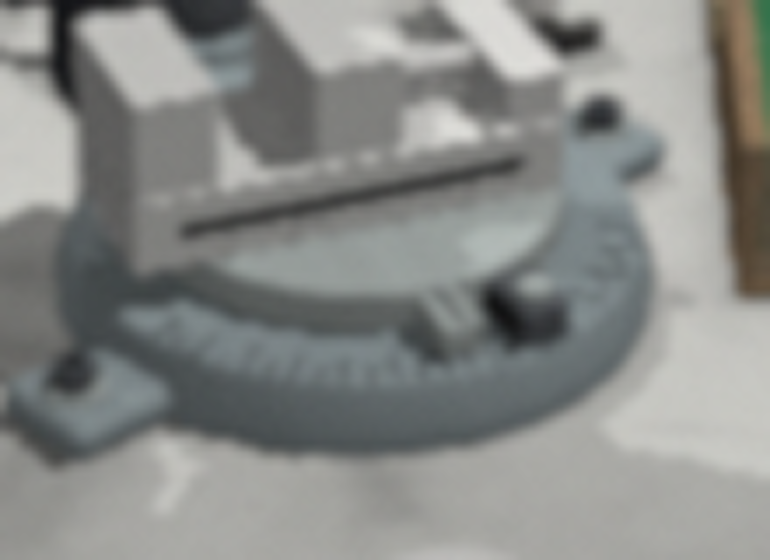

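Request:
step_arm:
  xyz:
    - [-0.2,-1,0]
    - [-0.2,-1,0]
  spin: [0.014,0.014]
  fingers: [0,0]

```text
time_s: 6.85
eef_pos: [0.5355, -0.0459, 0.0593]
eef_rot: [0.698, -0.113, 0.697, 0.113]
wrist_force: [-0.3, 3.9, 6.1]
opening: -0.001
```

Request:
step_arm:
  xyz:
    - [-0.2,-1,0]
    - [-0.2,-1,0]
  spin: [0.014,0.014]
  fingers: [0,0]

```text
time_s: 7.05
eef_pos: [0.5353, -0.0468, 0.0593]
eef_rot: [0.698, -0.118, 0.697, 0.118]
wrist_force: [-0.3, 3.9, 6.9]
opening: 0.002
```

Request:
step_arm:
  xyz:
    - [-0.2,-1,1]
    - [-0.2,-1,1]
  spin: [0.014,0.014]
  fingers: [0,0]

```text
time_s: 7.25
eef_pos: [0.5344, -0.0477, 0.0595]
eef_rot: [0.696, -0.123, 0.696, 0.123]
wrist_force: [0.2, 5.4, 3.3]
opening: -0.0
```

Request:
step_arm:
  xyz:
    - [-0.2,-1,0]
    - [-0.2,-1,0]
  spin: [0.014,0.014]
  fingers: [0,0]

```text
time_s: 7.45
eef_pos: [0.5342, -0.0489, 0.0594]
eef_rot: [0.695, -0.128, 0.695, 0.128]
wrist_force: [0.1, 4.4, 3.9]
opening: 0.003
```

Run:
```python
from look import *
o=st();im=eyes.camera("side");cv2.imwrite("pics/s6.png",cv2.resize(im[225:265,320:380,::-1],None,fx=12,fy=12,interpolation=cv2.INTER_CUBIC))
```

```text
t 7.45 pos [ 0.5342 -0.0489  0.0594] jawaz 20.9 camaz 110.9 F [0.07 4.38 3.85] q [-0.31  0.34  1.83 -0.    0.98 -0.68] op 0.003
```

View pics/s6.png

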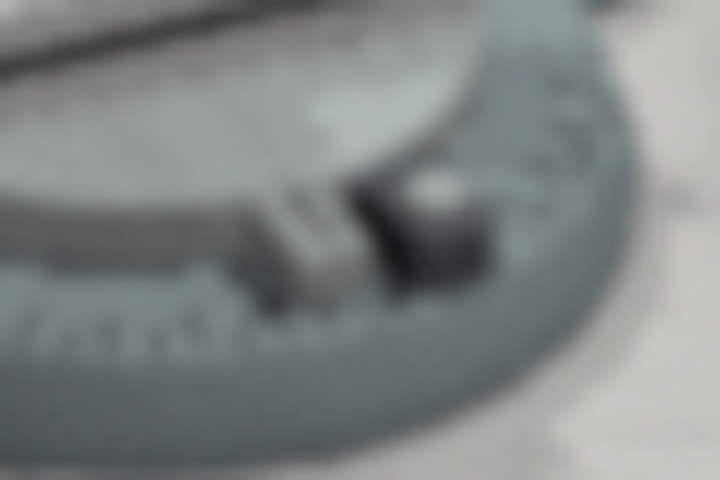

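Request:
step_arm:
  xyz:
    - [-0.1,-1,0]
    - [-0.1,-1,0]
  spin: [0.014,0.014]
  fingers: [0,0]

```text
time_s: 7.7
eef_pos: [0.534, -0.05, 0.0594]
eef_rot: [0.694, -0.133, 0.695, 0.133]
wrist_force: [-2.4, 4.0, 4.6]
opening: 0.001
```

Request:
step_arm:
  xyz:
    - [-0.1,-1,0]
    - [-0.1,-1,0]
  spin: [0.014,0.014]
  fingers: [0,0]

```text
time_s: 7.9
eef_pos: [0.5339, -0.051, 0.0593]
eef_rot: [0.693, -0.138, 0.694, 0.138]
wrist_force: [-1.8, 3.9, 5.4]
opening: -0.002
```

Request:
step_arm:
  xyz:
    - [-0.1,-1,0]
    - [-0.1,-1,0]
  spin: [0.014,0.014]
  fingers: [0,0]

```text
time_s: 8.1
eef_pos: [0.5338, -0.052, 0.0594]
eef_rot: [0.692, -0.143, 0.693, 0.143]
wrist_force: [-1.1, 3.7, 5.0]
opening: 0.0
```

Request:
step_arm:
  xyz:
    - [0,-0.7,0.5]
    - [0,-0.7,0.5]
  spin: [0.01,0.01]
  fingers: [0,0]

```text
time_s: 8.3
eef_pos: [0.5336, -0.0525, 0.0594]
eef_rot: [0.692, -0.146, 0.692, 0.147]
wrist_force: [0.4, 3.7, 0.3]
opening: 0.001
```

Run:
```python
from look import *
o=st();im=eyes.camera("side");cv2.imwrite("pics/s7.png",cv2.resize(im[225:265,320:380,::-1],None,fx=12,fy=12,interpolation=cv2.INTER_CUBIC))
```

```text
t 8.3 pos [ 0.5336 -0.0525  0.0594] jawaz 23.9 camaz 113.9 F [0.41 3.65 0.25] q [-0.32  0.34  1.83  0.    0.98 -0.74] op 0.001
```

View pics/s7.png

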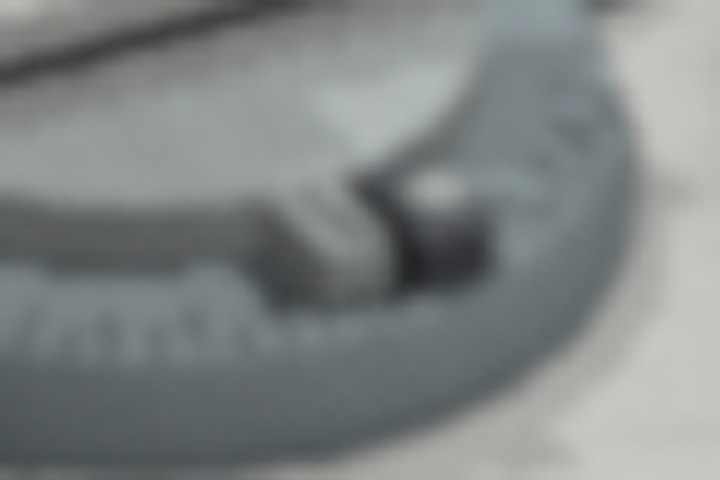

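Request:
step_arm:
  xyz:
    - [0,-0.8,0]
    - [0,-0.8,0]
  spin: [0.012,0.012]
  fingers: [0,0]

```text
time_s: 8.55
eef_pos: [0.5335, -0.0534, 0.0594]
eef_rot: [0.691, -0.151, 0.691, 0.151]
wrist_force: [-0.7, 3.4, -0.2]
opening: 0.005
```

Request:
step_arm:
  xyz:
    - [0,-0.8,0]
    - [0,-0.8,0]
  spin: [0.012,0.012]
  fingers: [0,0]

```text
time_s: 8.75
eef_pos: [0.5334, -0.0537, 0.0594]
eef_rot: [0.69, -0.154, 0.69, 0.155]
wrist_force: [-1.2, 4.9, 0.1]
opening: 0.001
```

Request:
step_arm:
  xyz:
    - [0,-0.6,0]
    - [0,-0.6,0]
  spin: [0,0]
  fingers: [0,0]

```text
time_s: 8.95
eef_pos: [0.5334, -0.0538, 0.0595]
eef_rot: [0.69, -0.154, 0.69, 0.155]
wrist_force: [-0.8, 8.4, 0.7]
opening: -0.001
```

Request:
step_arm:
  xyz:
    - [0,-0.5,0]
    - [0,-0.5,0]
  spin: [0,0]
  fingers: [0,0]

```text
time_s: 9.15
eef_pos: [0.5334, -0.0538, 0.0595]
eef_rot: [0.69, -0.154, 0.69, 0.156]
wrist_force: [-0.0, 10.7, 1.3]
opening: -0.003
```

Request:
step_arm:
  xyz:
    - [0,0,0]
    - [0,0,0]
  spin: [0,0]
  fingers: [0,0]

```text
time_s: 9.35
eef_pos: [0.5334, -0.0538, 0.0595]
eef_rot: [0.69, -0.154, 0.69, 0.156]
wrist_force: [-1.7, 11.1, 1.1]
opening: -0.002
```

Run:
```python
from look import *
o=st();im=eyes.camera("side");cv2.imwrite("pics/s8.png",cv2.resize(im[225:265,320:380,::-1],None,fx=12,fy=12,interpolation=cv2.INTER_CUBIC))
```

```text
t 9.35 pos [ 0.5334 -0.0538  0.0595] jawaz 25.3 camaz 115.3 F [-1.67 11.08  1.12] q [-0.32  0.34  1.83  0.    0.98 -0.77] op -0.002
```

View pics/s8.png

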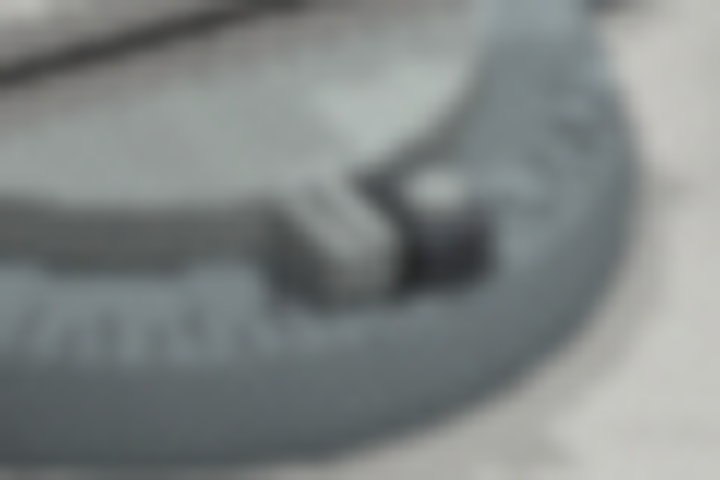

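Request:
step_arm:
  xyz:
    - [-2,5,0]
    - [-5,12,0]
    - [-5,12,45]
    - [-5,14,90]
    - [-5,14,100]
  spin: [0,0,0,0,0]
  fingers: [0,0,0,0,20]

```text
time_s: 9.9
eef_pos: [0.5321, -0.0423, 0.1653]
eef_rot: [0.693, -0.157, 0.687, 0.153]
wrist_force: [0.6, -0.4, -0.0]
opening: 0.158
```

Run:
```python
from look import *
o=st();im=eyes.camera("wrist");cv2.imwrite("pics/w4.png",im[:,:,::-1]);np.save("w4.npy",wmodel(o)["pose"])
im=cv2.imread("pics/w3.png");cv2.imwrite("pics/w3z.png",cv2.resize(im[50:160,215:375],None,fx=5,fy=5))
```

```text
t 9.9 pos [ 0.5321 -0.0423  0.1653] jawaz 25.3 camaz 115.3 F [ 0.58 -0.44 -0.01] q [-0.3   0.17  1.79 -0.    1.18 -0.74] op 0.158
```

View pics/w4.png

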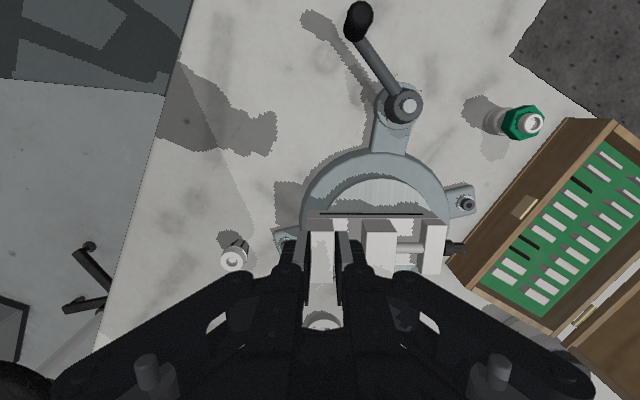

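View pics/w3z.png

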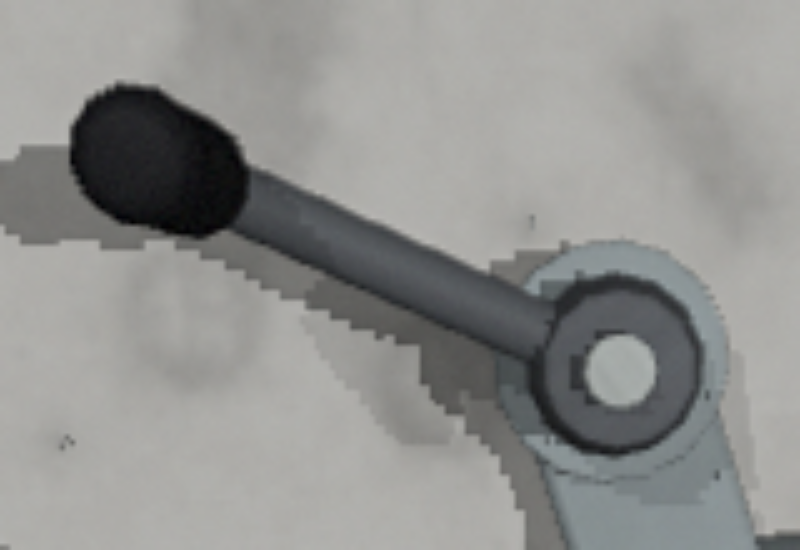

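Run:
```python
from look import *
m=dict(eyes.camera_model("wrist"));m["pose"]=np.load("w3.npy")
h=onz("w",241,81,.086,m);a=onz("w",339,124,.055,m);d=(h-a)[:2];print(h,a,np.hypot(*d),np.degrees(np.arctan2(d[1],d[0])))
d=h[:2]-np.array([.5661,.0585]);print(np.hypot(*d),np.degrees(np.arctan2(d[1],d[0])))
# turntable in w4: vise edge lines seen at pix slope ~0
```

```text
[0.49794264 0.08813527 0.086     ] [0.56539842 0.05765073 0.055     ] 0.07402425236004459 155.68089065453088
0.07432143380482212 156.50027756536642
```

Request:
step_arm:
  xyz:
    - [-6,25,0]
    - [-14,60,0]
    - [-25,105,0]
    - [-31,130,0]
    - [-31,130,0]
    - [-31,130,0]
    - [-31,130,0]
  spin: [0.14,0.28,0.42,0.56,0.7,0.71,0.71]
  fingers: [40,40,40,40,40,40,40]

```text
time_s: 10.65
eef_pos: [0.4975, 0.0884, 0.1589]
eef_rot: [0.593, -0.384, 0.594, 0.384]
wrist_force: [0.4, 0.1, -0.3]
opening: 0.399
```

Run:
```python
from look import *
o=st();im=eyes.camera("wrist");cv2.imwrite("pics/w5.png",im[:,:,::-1]);m=wmodel(o);np.save("w5.npy",m["pose"])
P=np.linalg.inv(m["pose"]);f=200/np.tan(np.radians(m["vertical_fov"])/2)
for p in([.4975,.0885,.086],):
    c=P@np.r_[p,1];print(m["cx"]+f*c[0]/-c[2],m["cy"]-f*c[1]/-c[2])
```

```text
t 10.65 pos [0.4975 0.0884 0.1589] jawaz 65.8 camaz 155.8 F [ 0.36  0.09 -0.3 ] q [-0.06  0.12  1.86 -0.    1.17 -1.21] op 0.399
324.1395933377307 208.8272570809853
```

View pics/w5.png

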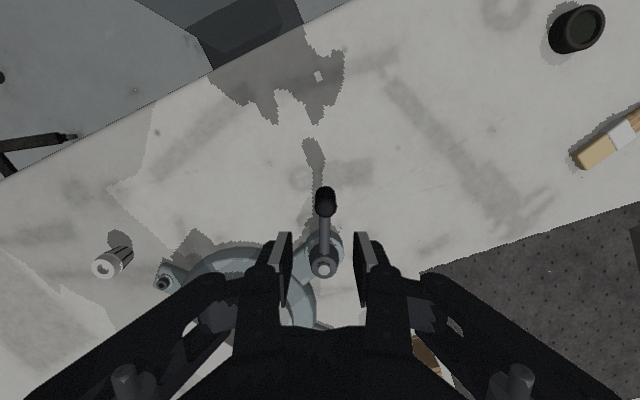

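Request:
step_arm:
  xyz:
    - [0,0,-40]
    - [0,0,-80]
    - [0,0,-95]
    - [0,0,-95]
    - [0,0,-95]
  spin: [0,0,0,0,0]
  fingers: [40,40,40,34,32]

```text
time_s: 11.2
eef_pos: [0.4983, 0.0882, 0.065]
eef_rot: [0.594, -0.384, 0.594, 0.384]
wrist_force: [0.2, -0.0, -0.5]
opening: 0.319
```

Run:
```python
from look import *
o=st()
A=np.array([566.1,58.5]);p0=o["eef_pos"][:2]*1e3
for t in np.arange(0,1.31,.05):
    a=np.radians(156.2)-t;print(round(t,2),(A+75*np.array([np.cos(a),np.sin(a)])-p0).round(1),end=';')
```

```text
t 11.2 pos [0.4983 0.0882 0.065 ] jawaz 65.8 camaz 155.8 F [ 0.23 -0.05 -0.48] q [-0.06  0.27  1.9  -0.    0.97 -1.21] op 0.319
0.0 [-0.8  0.6];0.05 [0.8 4. ];0.1 [2.5 7.3];0.15 [ 4.5 10.5];0.2 [ 6.6 13.6];0.25 [ 8.8 16.6];0.3 [11.2 19.5];0.35 [13.7 22.3];0.4 [16.4 24.9];0.45 [19.2 27.4];0.5 [22.1 29.8];0.55 [25.1 32. ];0.6 [28.2 34.1];0.65 [31.5 36. ];0.7 [34.8 37.7];0.75 [38.2 39.3];0.8 [41.7 40.7];0.85 [45.2 41.9];0.9 [48.8 42.9];0.95 [52.5 43.8];1.0 [56.2 44.4];1.05 [59.9 44.9];1.1 [63.6 45.2];1.15 [67.4 45.3];1.2 [71.1 45.3];1.25 [74.9 45. ];1.3 [78.6 44.6];
```

Request:
step_arm:
  xyz:
    - [2,4,0]
    - [3,7,0]
    - [5,10.5,0]
    - [7,13.5,0]
    - [7,13.5,0]
  spin: [-0.05,-0.1,-0.15,-0.2,-0.2]
  fingers: [32,32,32,32,32]

```text
time_s: 11.7
eef_pos: [0.5065, 0.1014, 0.0665]
eef_rot: [0.63, -0.324, 0.628, 0.322]
wrist_force: [0.5, -3.1, 0.5]
opening: 0.321
```

Request:
step_arm:
  xyz:
    - [2.2,3,0]
    - [4.6,6,0]
    - [7,8.5,0]
  spin: [-0.05,-0.1,-0.15]
  fingers: [32,32,32]

```text
time_s: 12.0
eef_pos: [0.5131, 0.1096, 0.0664]
eef_rot: [0.652, -0.276, 0.651, 0.274]
wrist_force: [-0.8, -6.2, 1.2]
opening: 0.322
```

Request:
step_arm:
  xyz:
    - [2.7,2.7,0]
    - [5.5,5,0]
    - [8.5,7.5,0]
  spin: [-0.05,-0.1,-0.15]
  fingers: [32,32,32]

```text
time_s: 12.3
eef_pos: [0.5212, 0.1172, 0.0663]
eef_rot: [0.67, -0.226, 0.67, 0.225]
wrist_force: [-1.4, -5.9, 2.4]
opening: 0.319
```

```bash
cat >> look.py <<'E'
def ft():
    o=st();d=o["eef_pos"][:2]-np.array([.5661,.0585]);a=np.arctan2(d[1],d[0]);F=o["wrist_force"][:2]
    print("az",np.degrees(a).round(1),"r",(1e3*np.hypot(*d)).round(1),"Ft",(-F@np.array([np.sin(a),-np.cos(a)])).round(2),"Fr",(F@np.array([np.cos(a),np.sin(a)])).round(2))
E
python3 -c "
from look import *
ft()"
```

```text
t 12.3 pos [0.5212 0.1172 0.0663] jawaz 37.2 camaz 127.2 F [-1.36 -5.86  2.39] q [-0.    0.32  1.83 -0.    0.99 -0.65] op 0.319
az 127.4 r 73.9 Ft 4.64 Fr -3.83
```

Request:
step_arm:
  xyz:
    - [3,2.2,0]
    - [6,4.3,0]
  spin: [-0.05,-0.1]
  fingers: [32,32]

```text
time_s: 12.5
eef_pos: [0.527, 0.1215, 0.0662]
eef_rot: [0.681, -0.192, 0.68, 0.191]
wrist_force: [-2.4, -5.9, 1.5]
opening: 0.32
```

```bash
python3 -c "
from look import *
ft()"
```

```text
t 12.5 pos [0.527  0.1215 0.0662] jawaz 31.5 camaz 121.5 F [-2.38 -5.85  1.51] q [ 0.01  0.33  1.82 -0.    0.99 -0.54] op 0.32
az 121.8 r 74.2 Ft 5.11 Fr -3.72
```

Request:
step_arm:
  xyz:
    - [3.3,1.9,0]
    - [6.6,3.6,0]
  spin: [-0.05,-0.1]
  fingers: [32,32]

```text
time_s: 12.7
eef_pos: [0.5334, 0.1252, 0.0661]
eef_rot: [0.689, -0.158, 0.689, 0.157]
wrist_force: [-2.8, -4.0, 2.3]
opening: 0.317
```

```bash
python3 -c "
from look import *
ft()"
```

```text
t 12.7 pos [0.5334 0.1252 0.0661] jawaz 25.8 camaz 115.8 F [-2.79 -3.97  2.27] q [ 0.01  0.35  1.8  -0.    1.   -0.43] op 0.317
az 116.1 r 74.3 Ft 4.25 Fr -2.34
```

Still slack. Continue in small arcs.

Request:
step_arm:
  xyz:
    - [3.4,1.6,0]
    - [7,3,0]
  spin: [-0.05,-0.1]
  fingers: [32,32]

```text
time_s: 12.9
eef_pos: [0.5401, 0.1283, 0.066]
eef_rot: [0.696, -0.123, 0.696, 0.123]
wrist_force: [-4.3, -4.4, 2.2]
opening: 0.32
```

```bash
python3 -c "
from look import *
ft()"
```

```text
t 12.9 pos [0.5401 0.1283 0.066 ] jawaz 20.0 camaz 110.0 F [-4.33 -4.37  2.17] q [ 0.02  0.36  1.78 -0.    1.   -0.33] op 0.32
az 110.4 r 74.4 Ft 5.58 Fr -2.59
```

Request:
step_arm:
  xyz:
    - [3.5,1.2,0]
    - [7.1,2.2,0]
  spin: [-0.05,-0.1]
  fingers: [32,32]

```text
time_s: 13.1
eef_pos: [0.547, 0.1306, 0.066]
eef_rot: [0.701, -0.088, 0.702, 0.088]
wrist_force: [-3.8, -3.1, 2.4]
opening: 0.326
```

```bash
python3 -c "
from look import *
ft()"
```

```text
t 13.1 pos [0.547  0.1306 0.066 ] jawaz 14.3 camaz 104.3 F [-3.81 -3.14  2.42] q [ 0.02  0.38  1.76 -0.    1.01 -0.23] op 0.326
az 104.8 r 74.5 Ft 4.49 Fr -2.06
```

Request:
step_arm:
  xyz:
    - [3.7,0.8,0]
    - [7.4,1.5,0]
  spin: [-0.05,-0.1]
  fingers: [32,32]

```text
time_s: 13.3
eef_pos: [0.5542, 0.1322, 0.0659]
eef_rot: [0.705, -0.053, 0.706, 0.053]
wrist_force: [-5.2, -3.4, 2.3]
opening: 0.319
```

```bash
python3 -c "
from look import *
ft()"
```

```text
t 13.3 pos [0.5542 0.1322 0.0659] jawaz 8.6 camaz 98.6 F [-5.23 -3.42  2.33] q [ 0.03  0.39  1.74 -0.    1.01 -0.12] op 0.319
az 99.1 r 74.6 Ft 5.71 Fr -2.55
```

Request:
step_arm:
  xyz:
    - [3.7,0.5,0]
    - [7.4,0.8,0]
  spin: [-0.05,-0.1]
  fingers: [32,32]

```text
time_s: 13.5
eef_pos: [0.5614, 0.133, 0.0658]
eef_rot: [0.706, -0.018, 0.707, 0.017]
wrist_force: [-6.6, -3.8, 2.4]
opening: 0.321
```

```bash
python3 -c "
from look import *
ft()"
```

```text
t 13.5 pos [0.5614 0.133  0.0658] jawaz 2.8 camaz 92.8 F [-6.65 -3.76  2.44] q [ 0.03  0.4   1.72 -0.    1.02 -0.02] op 0.321
az 93.6 r 74.7 Ft 6.87 Fr -3.34
```

Request:
step_arm:
  xyz:
    - [3.8,0.1,0]
    - [7.5,0.1,0]
  spin: [-0.05,-0.1]
  fingers: [32,32]

```text
time_s: 13.7
eef_pos: [0.5686, 0.1332, 0.0657]
eef_rot: [0.706, 0.018, 0.708, -0.018]
wrist_force: [-7.6, -2.4, 3.5]
opening: 0.322
```

```bash
python3 -c "
from look import *
ft()"
```

```text
t 13.7 pos [0.5686 0.1332 0.0657] jawaz -2.9 camaz 87.1 F [-7.63 -2.44  3.46] q [ 0.03  0.42  1.7  -0.    1.03  0.08] op 0.322
az 88.1 r 74.7 Ft 7.54 Fr -2.7
```

Request:
step_arm:
  xyz:
    - [3.7,-0.3,0]
    - [3.7,-0.3,0]
  spin: [-0.05,-0.05]
  fingers: [32,32]

```text
time_s: 13.9
eef_pos: [0.5727, 0.133, 0.0657]
eef_rot: [0.706, 0.035, 0.707, -0.035]
wrist_force: [-4.9, -1.1, 2.1]
opening: 0.32
```

```bash
python3 -c "
from look import *
ft()"
```

```text
t 13.9 pos [0.5727 0.133  0.0657] jawaz -5.7 camaz 84.3 F [-4.88 -1.14  2.12] q [ 0.03  0.42  1.69 -0.    1.03  0.13] op 0.32
az 85.0 r 74.8 Ft 4.76 Fr -1.57
```

Request:
step_arm:
  xyz:
    - [3.7,-0.4,0]
    - [3.7,-0.4,0]
  spin: [-0.05,-0.05]
  fingers: [32,32]

```text
time_s: 14.1
eef_pos: [0.5761, 0.1327, 0.0656]
eef_rot: [0.704, 0.053, 0.706, -0.053]
wrist_force: [-5.0, -0.9, 1.8]
opening: 0.321
```

```bash
python3 -c "
from look import *
ft()"
```

```text
t 14.1 pos [0.5761 0.1327 0.0656] jawaz -8.6 camaz 81.4 F [-4.98 -0.92  1.84] q [ 0.03  0.43  1.68 -0.    1.03  0.18] op 0.321
az 82.4 r 74.9 Ft 4.81 Fr -1.58
```

Request:
step_arm:
  xyz:
    - [3,-0.5,0]
    - [6,-1,0]
  spin: [-0.04,-0.08]
  fingers: [32,32]

```text
time_s: 14.3
eef_pos: [0.5811, 0.1318, 0.0654]
eef_rot: [0.701, 0.081, 0.704, -0.081]
wrist_force: [-8.2, -1.7, 5.1]
opening: 0.323
```

```bash
python3 -c "
from look import *
ft()"
```

```text
t 14.3 pos [0.5811 0.1318 0.0654] jawaz -13.2 camaz 76.8 F [-8.19 -1.74  5.08] q [ 0.02  0.44  1.67 -0.    1.04  0.25] op 0.323
az 78.4 r 74.9 Ft 7.68 Fr -3.35
```

Request:
step_arm:
  xyz:
    - [3,-0.6,0]
    - [6,-1.3,0]
  spin: [-0.04,-0.08]
  fingers: [32,32]

```text
time_s: 14.5
eef_pos: [0.5868, 0.1306, 0.0653]
eef_rot: [0.697, 0.109, 0.7, -0.109]
wrist_force: [-9.7, -1.0, 4.1]
opening: 0.319
```

```bash
python3 -c "
from look import *
ft()"
```

```text
t 14.5 pos [0.5868 0.1306 0.0653] jawaz -17.7 camaz 72.3 F [-9.69 -0.97  4.07] q [ 0.02  0.45  1.65 -0.    1.04  0.33] op 0.319
az 74.0 r 75.0 Ft 9.04 Fr -3.61
```

Request:
step_arm:
  xyz:
    - [2.2,-0.7,0]
    - [4.4,-1.4,0]
  spin: [-0.03,-0.06]
  fingers: [32,32]

```text
time_s: 14.7
eef_pos: [0.5909, 0.1293, 0.0652]
eef_rot: [0.693, 0.129, 0.697, -0.13]
wrist_force: [-9.9, -0.5, 4.4]
opening: 0.318
```

```bash
python3 -c "
from look import *
ft()"
```

```text
t 14.7 pos [0.5909 0.1293 0.0652] jawaz -21.2 camaz 68.8 F [-9.87 -0.54  4.38] q [0.02 0.46 1.64 0.   1.05 0.39] op 0.318
az 70.7 r 75.0 Ft 9.14 Fr -3.78
```

Request:
step_arm:
  xyz:
    - [1.8,-0.7,0]
    - [3.6,-1.4,0]
  spin: [-0.025,-0.05]
  fingers: [32,32]

```text
time_s: 14.9
eef_pos: [0.5943, 0.128, 0.0652]
eef_rot: [0.69, 0.147, 0.694, -0.147]
wrist_force: [-10.6, -0.7, 5.3]
opening: 0.322
```

```bash
python3 -c "
from look import *
ft()"
```

```text
t 14.9 pos [0.5943 0.128  0.0652] jawaz -24.0 camaz 66.0 F [-10.58  -0.67   5.32] q [0.02 0.46 1.63 0.   1.05 0.44] op 0.322
az 67.9 r 75.0 Ft 9.55 Fr -4.6
```

Request:
step_arm:
  xyz:
    - [1.8,-0.8,0]
    - [3.5,-1.5,0]
  spin: [-0.025,-0.05]
  fingers: [32,32]

```text
time_s: 15.1
eef_pos: [0.5975, 0.1267, 0.0651]
eef_rot: [0.686, 0.164, 0.69, -0.165]
wrist_force: [-12.7, -0.6, 5.5]
opening: 0.321
```

```bash
python3 -c "
from look import *
ft()"
```

```text
t 15.1 pos [0.5975 0.1267 0.0651] jawaz -26.9 camaz 63.1 F [-12.66  -0.56   5.46] q [0.01 0.47 1.62 0.   1.05 0.48] op 0.321
az 65.3 r 75.1 Ft 11.26 Fr -5.81
```

Request:
step_arm:
  xyz:
    - [-2.5,1.2,0]
    - [-4.3,2,0]
    - [-4.3,2,0]
    - [-4.3,2,30]
    - [-4.3,2,70]
    - [-4.3,2,110]
    - [-60,-20,130]
    - [-120,60,160]
    - [-150,110,160]
    - [-190,150,160]
  spin: [0,0,0,0,0,0,0,0,0,0]
  fingers: [32,32,38,40,40,40,40,40,40,40]

```text
time_s: 16.1
eef_pos: [0.457, 0.2233, 0.2206]
eef_rot: [0.689, 0.166, 0.686, -0.164]
wrist_force: [0.5, 1.3, 1.0]
opening: 0.401
```

Run:
```python
from look import *
o=st()
im=eyes.camera("side");cv2.imwrite("pics/s9.png",cv2.resize(im[150:290,230:420,::-1],None,fx=4,fy=4,interpolation=cv2.INTER_CUBIC))
cv2.imwrite("pics/s9z.png",cv2.resize(im[225:265,320:380,::-1],None,fx=12,fy=12,interpolation=cv2.INTER_CUBIC))
im=eyes.camera("top");cv2.imwrite("pics/t9.png",cv2.resize(im[125:245,230:420,::-1],None,fx=4.2,fy=4.2,interpolation=cv2.INTER_CUBIC))
```

```text
t 16.1 pos [0.457  0.2233 0.2206] jawaz -27.0 camaz 63.0 F [0.46 1.25 0.98] q [0.22 0.05 1.8  0.   1.29 0.69] op 0.401
```

View pics/s9z.png

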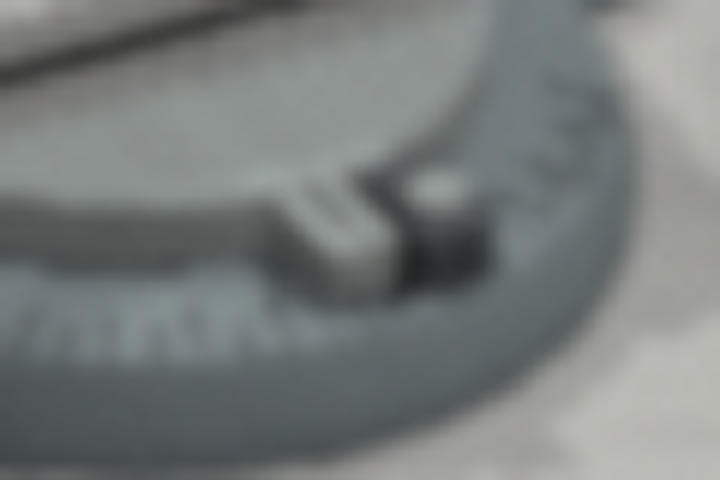

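View pics/s9.png

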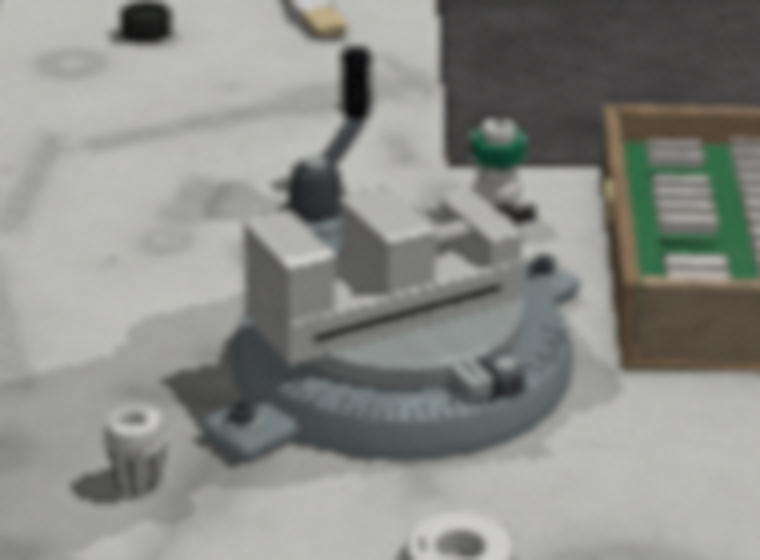

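View pics/t9.png

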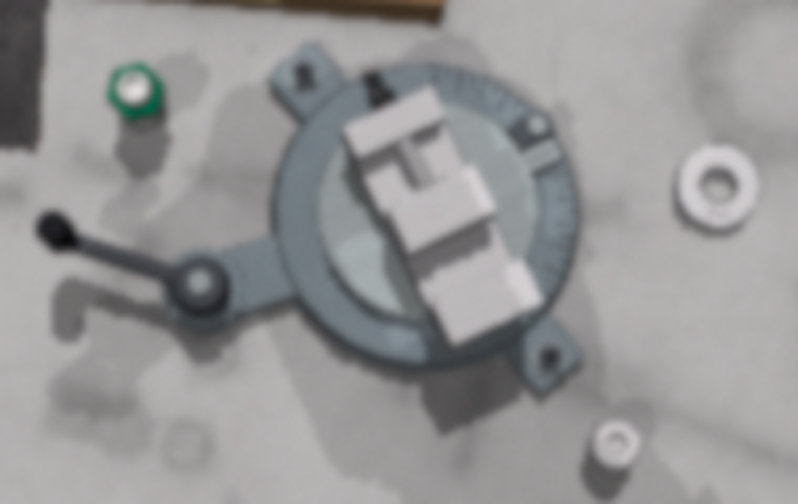

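```bash
python3 -c "
from look import *
print(hand_in())"
```

```text
the job is handed in; nothing more can be done
None
```

I carried out every step and handed the job in at about 16 s of the 72 s allowed. `hand_in()` reports no verdict, so these are my own checks.

- **Loosening:** I turned the crank about 0.75 rad counter-clockwise with the handle caged between the open fingers. The shoe force cannot be read directly. The vise then swung with about 4 N of push at the jaw, which matches a released clamp.
- **Swing to the stop:** I pushed the fixed jaw until the force rose from about 4 N to 11 N and the vise stopped moving. That is below the 18 N at which the stop would slip, and I held it there for about 0.4 s. In the side view the lug lies against the stop.
- **Tightening:** I turned the crank clockwise until the push along its turning direction reached 11.3 N, up from about 5 N when slack. Each reading scattered by up to about 1.5 N, so the exact bite angle is uncertain.
- **Side forces while tightening:** The last reading also carried about 6 N sideways and 5 N vertically. The total force on the handle was therefore higher than the turning push.
- **Final look after letting go:** The lug is still at the stop. The stop, collet, coupling and ring show no visible shift from the start pictures, and the crank stayed where I left it.

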